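# Open the pot-drying cabinet

## Robot

A 7-joint arm with a two-finger parallel gripper is mounted at the origin on the work surface. World frame = base frame: x ahead of the robot, y to its left, z up, the work surface at z = 0. Lengths are in mm, angles in rad, forces in N, time in s.
With the tool pointing down it reaches from about 400 to 900 mm from the base axis. Payload 5.5 kg.
Tool frame: the origin (TCP) lies midway between the tips of the shut fingers; the grasp point (between the pads) lies 19 mm behind it; z points along the fingers, x is the direction in which the jaws open and shut, and the axes are right-handed (so a half turn about z gives the same grasp; the last joint's range is limited). The gripper opens to 92 mm and grips with 3 to 60 N. Pads are 19 mm wide; open, the fingers measure 130 mm over their backs; the gripper's body (75 mm by 190 mm) begins 47 mm behind the grasp point.
Start: joints at [1.363, 0.501, -0.427, 1.55, 0.221, 1.138, -0.21], TCP at [294.871, -579.268, 226.729] pointing down, gripper open.
Joint ranges: [-2.88, 2.88], [-0.31, 2.03], [-1.54, 1.56], [0.2, 2.42], [-1.41, 4.55], [0.19, 2.02], [-2.57, 2.57]. Speed limits (rad/s): [2.57, 2.57, 3.14, 3.14, 3.14, 3.14, 3.14].

## Interface

Orientations are given as a unit quaternion [w, x, y, z].
In Python, from cell import * gives the robot as it stands. The module is installed in compiled form; this text tells all that it offers.
- The arm moves only by the shell command python3 -m jog 'ROWS'. ROWS is JSON, a list of rows, each a list of 7 numbers: the gripper's target within -1 to 1 (fully open at 1, half-way at 0, shut at -1), then the shift along the tool's x, y, z in cm, then the turn, a rotation vector about the tool's x, y, z in degrees. In form: [[claw, x, y, z, rx, ry, rz], ...]. A call has 1 to 5 rows; each row shifts and turns the commanded pose from where the row before left it, along the tool's axes as they then stand; what a row does not reach is not made up. A row lasts 1/8 s, in which the tool goes at most 62.5 mm and 10.7 degrees, less where a joint would pass 70% of its speed; a pose out of reach is approached as far as the arm can. A call is refused whole if a number of a shift passes 6.25 or a number of a turn 10.7, either way. A call with a gripper value outside its range is refused whole. The fingers move at their own pace and stop on an object; the grip force is fixed at half the most. Time passes only in rows, so rows that do not move let the fingers close. It gives the time, the measured TCP pose, the force and the opening at its end, in the units of the state.
- sense(): the state, without advancing time (a new reading comes with each control period).
- read_camera(name): name is "scene" or "top" or "wrist"; returns the picture (420x560x3 uint8, red, green, blue); there is no depth.
- camera_model(name): a dict with "vfov" (degrees; the focal length in pixels is half the picture's height over the tangent of half this angle, whatever the lens; pixels are square), "cx", "cy" (the principal point, pixels), "T" (4x4, takes a point from camera to world coordinates); the wrist camera has in their place "mount" (4x4, takes a point from camera to tool coordinates, whose origin is the TCP and whose axes are the tool frame's). Camera axes: x right, y down, z forward; pixel columns grow to the right and rows downward; lengths in mm; the calibration is good to about 2 mm. A picture is of the moment at which its call begins: read the wrist's pose just before it. camera_model takes no time and is no camera call.
- hand_in(): hands the job in, once; it reports no verdict.
Trained networks look in the newest picture that a camera, given by its name, has taken for a name from the list of things; names that differ only in an ending like _2 or _b are one class to them, and where a whole thing is asked for, a point or a joint stands for the part that bears it (a point fixed in the world has none). Each returns a list of dicts, best first, with "p" (0 to 1); they miss things now and then, are a little off and sometimes report something else, mostly with a low value. They report only what shows in the picture. A call takes as long as a camera call. They do not tell look-alikes from the thing itself.
- find_in(camera, query): "point" ([x, y, z] in mm, in world coordinates, good to about 4 mm: the middle of the surface that is visible of it).
- spot_point(camera, query): "point" ([x, y, z] in mm, in world coordinates, good to about 4 mm: a listed point, or the origin of a listed thing).
The state is a dict: "clock": time; "joint_positions": joint angles; "qd": joint speeds; "tau": joint torques, N m; "tcp_pos": TCP position; "orientation": TCP orientation; "ft_force": force on the tool from outside, world axes, zero at the start; "torque": the same for the moment, N m; "opening": finger opening in mm.
Only numpy, scipy, OpenCV 4.12 (cv2) and the standard library are available. Lean on these libraries where they do the work, as an engineer would, in place of code of your own. Each camera call takes 0.05 s, during which the arm holds its last target. There are 200 camera calls.

## Task

The square planter stands in the way of the drying cabinet's gate: take it away and stand it upright on the plywood ware board, setting it down without dropping it. Flip the fan's toggle switch over to its other side to stop the fan, and only after that lift the gravity latch bar out of its catch (pressing its thumb lever raises it) and swing the gate open until it stands about square to the cabinet's front. Do not tip the planter, do not let the gate or the cabinet knock it, and leave the three other pots where they stand.

Things in the scene. Friction and masses are not known exactly. Their poses are not given: they have to be found in the camera images.
- cabinet: Low fixed drying cabinet, 290 wide (y), 260 deep, 150 high. Origin: on the bench under the middle of the shut gate, in its plane; +x into the cabinet, +y to the hinge side. Catch post (30 x 28, 186 high) at y = -132, x = 0, topped by two cheeks, 10 apart, 6 thick, up to 199 high: an open-topped slot for the latch bar. Hinge post (160 high) at y = +132. The roof starts 30 behind the gate.
- gate (a joint): Steel wire gate, 218 wide, 10 thick, top 155 high, hinged at cabinet x = 0, y = +110. 0 = shut; grows to 1.75 rad as its free edge swings to the cabinet's -x side (clockwise from above). Stays where it is left (hinge friction 0.06 N m, damping 0.08 N m s/rad). Held shut while the latch bar is in the catch.
- gate_hinge (a point): Point on the gate's hinge axis, 155 above the bench (top of the gate).
- latch (a joint): Gravity latch bar on top of the gate, rad: 0 = level, in the catch; 0.30 = fully lifted (stop); nose clear of the catch above about 0.20. Pivot 165 from the gate's hinge axis, 195 above the bench, axis square to the gate. Pressing the thumb lever with about 1 N lifts it; let go, it falls back to level by its own weight, also with the gate open.
- thumb_lever (a point): Centre of the thumb lever, a steel block at the hinge-side end of the latch bar, 16 thick (point x, across the gate), 30 long (point y, along the gate towards the hinge), 24 high. 100 from the hinge axis, 65 from the pivot, 199 above the bench at rest. Press down (up to 19) to lift the nose. 32 clear of the gate's top rail, turns with the gate, and can be pinched across its 16 mm from above.
- latch_nose (a point): Point in the latch bar (6 thick, 14 high) 5 short of its nose end, on the catch side, 245 from the hinge axis.
- switch_box: Fixed grey switch box of the fan, 110 (x) x 90 (y) x 60 high. Origin: centre of its underside. The bat toggle stands in the middle of its top, on a round collar (26 across, 6 high), and swings along the box's x axis.
- toggle (a joint): Bat toggle of the fan, rad: about -0.42 = on (leans to the box's -x side), +0.42 = off (leans to +x), 0 = upright. Over-centre: once past upright it drops to the other stop by itself; about 1 N at the tip moves it. Pivot 64 above the bench, in the middle of the box.
- toggle_tip (a point): Centre of the 15 mm ball at the toggle's tip, 37.5 from its pivot; at rest 98 above the bench.
- planter: Loose square white planter, open on top, 58 x 58 body, 88 high, with a 66 x 66 rim over the top 10, walls 6, about 0.2 to 0.4 kg. Origin: centre of its underside; x and y axes are square to its sides, z up. It can be held across the 58 mm from above.
- board: Fixed plywood ware board, 140 x 140, 12 thick. Origin: centre of its underside.
- bowl_front: Bystander: loose white round bowl, 70 across, 60 high, in front of the cabinet just outside the gate's swing. Origin: centre of its underside.
- pot_left: Bystander: loose terracotta pot, 80 across, 90 high, beside the cabinet on its hinge side. Origin: centre of its underside.
- pot_right: Bystander: loose blue pot, 76 across, 80 high, beside the cabinet on its catch side. Origin: centre of its underside.
Things that resemble listed ones, but are neither listed nor needed, are in the scene too. Of the things like the board, leave any that is black; of the rest the smaller one is meant.

How it is judged (in metres and radians):
On the way, in this order (a step that is already met when the one before it is completed fails the run):
1. the fan's toggle is flipped to its other side, the gate still shut (value of joint toggle above 0.25 rad and value of joint gate below 0.08 rad), for 0.1 s.
2. the latch bar is lifted out of its catch (value of joint latch above 0.17 rad), for 0.05 s.
3. the gate is swung open (value of joint gate above 1.3 rad), for 0.2 s.
At the end, for the whole second after the job is handed in: Toggle over on its off side (above 0.25 rad), gate open by more than 1.3 rad and at rest, latch bar dropped back to level (below 0.06 rad), planter still and upright (within 0.1 rad) on the ware board, its centre within 50 mm of the board's centre along each side (value of joint toggle above 0.25 rad and value of joint gate above 1.3 rad and value of joint latch below 0.06 rad and x of planter in the frame of board between -0.05 and 0.05 m and y of planter in the frame of board between -0.05 and 0.05 m and z of planter in the frame of board between 0.008 and 0.016 m and angle between planter's own z axis and vertical below 0.1 rad and linear speed of planter below 0.02 m/s and velocity of joint gate between -0.05 and 0.05 rad/s); the robot touches nothing.
It fails at once if the gate is opened while the fan is still on (value of joint gate above 0.12 rad and value of joint toggle below 0 rad).
It fails at once if the gate or cabinet knocks the planter (over 3 N) (contact force between planter and cabinet above 3 N).
It fails at once if the planter is tipped (over 0.6 rad) (angle between planter's own z axis and vertical above 0.6 rad).
It fails at once if the planter is let go in the air (its foot more than 45 mm above the bench) (height (world z) of planter above 0.045 m and contact force between planter and the fingers below 0.2 N).
It fails at once if one of the three other pots is shifted by more than 25 mm or tipped (distance of any of bowl_front, pot_left, pot_right from where it was at the start of the episode above 0.025 m or angle between any of bowl_front, pot_left, pot_right's own z axis and vertical above 0.3 rad).
It also fails if it takes over 70 s, if anything falls off the work surface, if the arm or the gripper's body presses on something with over 40 N, if the wrist force passes 120 N, or if a joint passes its speed limit or range.

## Working session

There is one attempt and no reset: what is moved stays moved. The work goes in short steps, Python scripts to look and compute and a shell command to move; the robot and the scene stay as the last step left them, time stands still between calls to the robot, and variables do not carry over. Pictures are saved under pics/ and viewed, about 8 in all and at most 12, crops included, and the job is handed in when it is done.

```bash
mkdir -p pics
cat > h.py <<'E'
from cell import *
import numpy as np, cv2
from scipy.spatial.transform import Rotation as R
def save(cam,name):
    im=read_camera(cam); cv2.imwrite('pics/'+name,im[:,:,::-1]); return im
def rot(s):
    q=s['orientation']; return R.from_quat([q[1],q[2],q[3],q[0]])
def rel(target):
    s=sense(); return rot(s).inv().apply(np.array(target)-s['tcp_pos'])/10
def camT(cam):
    m=camera_model(cam)
    if 'T' in m: return m,np.array(m['T'])
    s=sense(); T=np.eye(4); T[:3,:3]=rot(s).as_matrix(); T[:3,3]=s['tcp_pos']
    return m,T@np.array(m['mount'])
def pix2(cam,u,v,z):
    m,T=camT(cam); f=210/np.tan(np.radians(m['vfov']/2))
    d=T[:3,:3]@np.array([(u-m['cx'])/f,(v-m['cy'])/f,1]); o=T[:3,3]
    return o+d*(z-o[2])/d[2]
def proj(cam,p):
    m,T=camT(cam); f=210/np.tan(np.radians(m['vfov']/2))
    c=np.linalg.inv(T)@np.append(p,1); return m['cx']+f*c[0]/c[2],m['cy']+f*c[1]/c[2]
E
python3 - <<'E'
from h import *
s=sense(); print(s['clock'],s['tcp_pos'],rot(s).as_matrix().round(2),s['opening'])
a=save('scene','s0.png'); b=save('top','t0.png')
for c in ('scene','top'):
    m=camera_model(c);print(c,m['vfov'],np.array(m['T']).round(2).tolist())
    for n in 'cabinet gate_hinge thumb_lever latch_nose switch_box toggle_tip planter board bowl_front pot_left pot_right'.split():
        for r in spot_point(c,n)[:4]:
            if r['p']>.2: print(n,np.round(r['point']),round(r['p'],2),np.round(proj(c,r['point'])))
print(camera_model('wrist'))
E
```

```text
0.0 [ 294.4601863  -578.68582539  225.66167316] [[ 0.45 -0.89 -0.  ]
 [-0.89 -0.45  0.  ]
 [-0.   -0.   -1.  ]] 91.8754873255902
scene 52.74091278535549 [[0.64, 0.45, -0.62, 1213.75], [0.76, -0.36, 0.53, -482.58], [0.01, -0.82, -0.58, 809.25], [0.0, 0.0, 0.0, 1.0]]
gate_hinge [608. 102. 155.] 0.83 [298. 228.]
thumb_lever [597.   4. 197.] 0.88 [265. 227.]
thumb_lever [ 443. -374.   96.] 0.33 [ 90. 296.]
latch_nose [ 565. -144.  195.] 0.95 [203. 247.]
latch_nose [595.   5. 202.] 0.68 [265. 225.]
switch_box [ 461. -368.   -4.] 0.75 [106. 328.]
switch_box [595.   2. 200.] 0.73 [264. 226.]
toggle_tip [ 443. -372.   97.] 0.57 [ 90. 295.]
planter [444.  -7.  -4.] 0.84 [228. 259.]
planter [452. 368.   1.] 0.36 [324. 210.]
board [452. 370.   0.] 0.89 [325. 210.]
board [196. 338.   1.] 0.83 [268. 181.]
board [404. 625.   0.] 0.79 [365. 179.]
bowl_front [ 386. -127.   -2.] 0.89 [181. 266.]
pot_left [734. 186.  -2.] 0.92 [351. 285.]
pot_right [ 645. -220.   -0.] 0.64 [201. 345.]
top 51.25355214615754 [[0.01, -0.98, 0.21, 239.66], [-1.0, -0.01, -0.0, 139.05], [0.0, -0.21, -0.98, 1288.73], [0.0, 0
[... 458 characters left out ...]
78 [324. 239.]
board [200. 336.  -6.] 0.97 [205. 321.]
board [403. 626.   3.] 0.85 [109. 250.]
board [451. 373.  -1.] 0.78 [196. 235.]
bowl_front [ 384. -126.    2.] 0.58 [364. 258.]
pot_left [736. 185.   4.] 0.97 [260. 144.]
pot_right [ 644. -220.   -1.] 0.9 [392. 174.]
{'vfov': 65.51644820125561, 'cx': 272.5022213288878, 'cy': 207.7380549793624, 'mount': array([[ 9.99999532e-01, -9.31160308e-04, -2.62450655e-04,
         8.49142382e-02],
       [ 9.67327458e-04,  9.66522232e-01,  2.56581059e-01,
        -6.86788814e+01],
       [ 1.47462942e-05, -2.56581193e-01,  9.66522680e-01,
        -1.57264430e+02],
       [ 0.00000000e+00,  0.00000000e+00,  0.00000000e+00,
         1.00000000e+00]])}
```

View pics/t0.png

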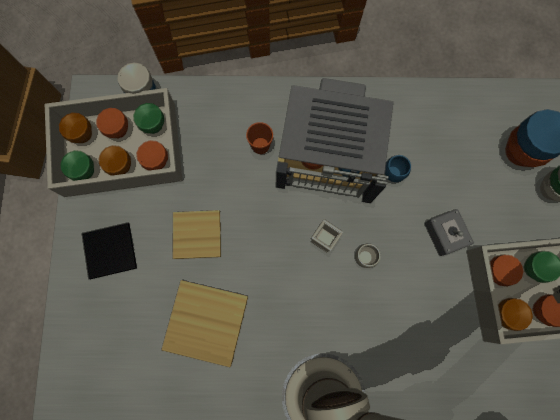

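View pics/s0.png

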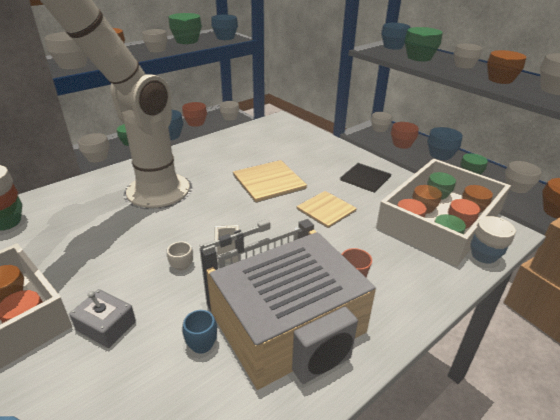

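The top view shows the gate at (290–385, ~180), the planter turned at (327,236), the bowl at (368,255), the toggle at (455,231), the smaller wooden board at (197,234), and the black tile at (109,250), which I'll leave alone. The network points agree with the picture. I'll do the toggle first because the tool is already near it.

```bash
python3 -m jog '[[-1,-2.9,-4.6,0,0,0,0],[-1,-2.9,-4.6,0,0,0,0],[-1,-2.9,-4.6,0,0,0,0],[-1,-2.9,-4.6,0,0,0,0],[-1,0,0,0,0,0,0]]'
python3 - <<'E'
from h import *
s=sense();print(s['tcp_pos'],s['qd'].round(3) if hasattr(s['qd'],'round') else s['qd'])
save('wrist','w1.png')
for n in ('toggle_tip','switch_box'):
  for r in spot_point('wrist',n)[:2]: print(n,np.round(r['point'],1),r['p'],np.round(proj('wrist',r['point'])))
E
```

```text
clock: 1.82
tcp_pos: [410.0, -387.2, 227.4]
orientation: [-0.001, 0.855, -0.519, 0.001]
ft_force: [-0.4, -0.1, 1.3]
opening: 46.6
[ 409.97764074 -387.16550032  227.4493288 ] [ 0.049  0.02   0.079 -0.033  0.04   0.002  0.032]
toggle_tip [ 437.8 -374.5   96.7] 0.69 [270. 160.]
switch_box [ 458.1 -369.    -1.1] 0.67 [274. 131.]
```

View pics/w1.png

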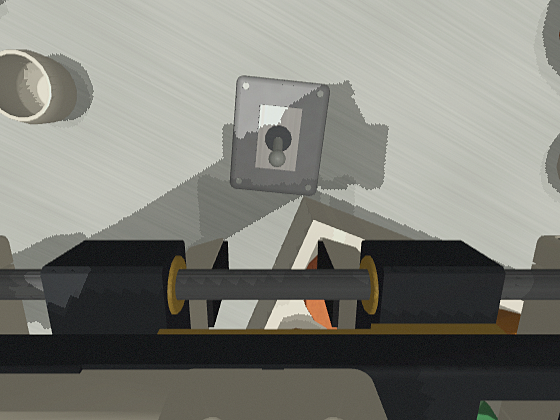

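Run:
```python
from h import *
print(pix2('wrist',277,158,98),[pix2('wrist',312,195,z).round() for z in (0,60,100)],[pix2('top',487,247,z).round() for z in (0,60,100)])
print(pix2('wrist',284,134,60),sense()['opening'])
print('tip rel',rel(pix2('wrist',277,158,98)))
```

```text
[ 440.91033107 -380.01965931   98.        ] [array([ 412., -444.,    0.]), array([ 420., -431.,   60.]), array([ 426., -423.,  100.])] [array([ 421., -492.,    0.]), array([ 412., -463.,   60.]), array([ 407., -443.,  100.])]
[ 461.10657422 -377.90623954   60.        ] 34.32094946988793
tip rel [ 0.39699677 -3.75892242 12.87764274]
```

```bash
python3 -m jog '[[-1,0.2,0.3,4,0,0,0],[-1,0.2,0,4,0,0,0],[-1,0,0,3.5,0,0,0],[-1,0,0,2.2,0,0,0],[-1,0,0,0,0,0,0]]'
python3 -m jog '[[-1,0,-1.2,0,0,0,0],[-1,0,-1.2,0,0,0,0],[-1,0,-1.2,0,0,0,0],[-1,0,-1.2,0,0,0,0],[-1,0,-0.6,0,0,0,0]]'
python3 - <<'E'
from h import *
s=sense();print(s['tcp_pos'],s['ft_force'],s['opening'])
read_camera('scene');read_camera('top')
for c in ('scene','top'):
  for r in spot_point(c,'toggle_tip')[:2]: print(np.round(r['point'],1),r['p'])
E
```

```text
clock: 2.6
tcp_pos: [402.8, -397.9, 87.6]
orientation: [-0.0, 0.852, -0.524, -0.002]
ft_force: [-0.1, 0.0, 0.5]
opening: 0.3
clock: 3.22
tcp_pos: [455.0, -371.8, 90.0]
orientation: [-0.0, 0.853, -0.522, 0.0]
ft_force: [-0.2, -0.5, 0.3]
opening: 0.6
[ 455.00115219 -371.77220697   89.96708829] [-0.17848375 -0.47908169  0.33138463] 0.5987383653525493
[ 645.4 -224.1    2.8] 0.72
[ 472.4 -360.7   97.6] 0.42
```

```bash
python3 -m jog '[[-1,0,1.5,0,0,0,0],[-1,0,0,-5.5,0,0,0],[-1,0,0,-5.5,0,0,0],[-1,-2,-0.8,-5,0,0,0],[1,-5.2,-2,0,0,0,0]]'
python3 -m jog '[[1,-5.2,-2,0,0,0,0],[1,-5.2,-2,0,0,0,0],[1,-5.2,-2,0,0,0,0],[1,-5,-2,0,0,0,0],[1,-3.4,-1.3,0,0,0,0]]'
python3 -m jog '[[1,0,0,0,0,0,0],[1,0,0,0,0,0,0]]'
python3 - <<'E'
from h import *
s=sense();print(s['tcp_pos'])
save('wrist','w2.png'); read_camera('top'); read_camera('scene')
for n in ('planter','gate_hinge','thumb_lever','latch_nose','bowl_front'):
  for r in spot_point('wrist',n)[:2]: print(n,np.round(r['point'],1),r['p'],np.round(proj('wrist',r['point'])))
for c in ('scene','top'):
  for r in spot_point(c,'toggle_tip')[:2]: print(np.round(r['point'],1),r['p'])
E
```

```text
clock: 4.05
tcp_pos: [433.4, -307.0, 254.0]
orientation: [0.001, 0.851, -0.526, 0.005]
ft_force: [0.3, -0.0, -0.6]
opening: 6.4
clock: 4.68
tcp_pos: [405.2, -45.8, 249.7]
orientation: [0.001, 0.853, -0.523, 0.0]
ft_force: [0.9, -0.7, -1.1]
opening: 56.0
clock: 4.92
tcp_pos: [406.1, -48.3, 249.7]
orientation: [0.0, 0.852, -0.523, 0.0]
ft_force: [0.5, 0.0, -0.5]
opening: 76.0
[406.06509001 -48.30451391 249.72745612]
planter [443.   -4.8  -6.5] 0.56 [255. 135.]
latch_nose [ 569.6 -142.3  194.8] 0.83 [536.  63.]
bowl_front [ 388.3 -127.3   -2.4] 0.95 [321. 217.]
[ 473.3 -362.2  100.4] 0.48
[ 474.  -359.6   98.4] 0.5
```

View pics/w2.png

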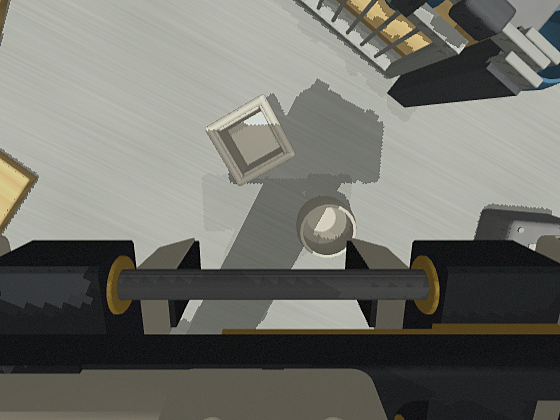

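Toggle now at (474,-361), so it is off. The wrist picture shows the planter rim corners at (207,129), (263,95), (294,153) and (237,184), with the bowl at (327,228) to its lower right.

Run:
```python
from h import *
P=np.array([pix2('wrist',u,v,88) for u,v in [(207,129),(263,95),(294,153),(237,184)]])
c=P.mean(0);print(P.round(1).tolist(),c.round(1)); e=P[1]-P[0]+P[2]-P[3]; d=P[2]-P[1]+P[3]-P[0]
print(np.linalg.norm(e)/2,np.linalg.norm(d)/2)
r=rot(sense());ex=r.inv().apply(e);dx=r.inv().apply(d);print(np.degrees(np.arctan2(ex[1],ex[0])),np.degrees(np.arctan2(dx[1],dx[0]))-90,'yaw',np.degrees(np.arctan2(e[1],e[0])))
print(rel([c[0],c[1],36]))
```

```text
[[433.0, 36.5, 88.0], [484.5, 2.7, 88.0], [450.5, -47.8, 88.0], [397.9, -11.6, 88.0]] [441.5  -5.1  88. ]
62.67369291503639 60.20002847350847
-29.104552344407516 -28.00328848616548 yaw -33.93440099129491
[-2.12853336 -5.01862606 21.3661984 ]
```

```bash
python3 -m jog '[[1,-2.1,-5,0,0,0,0],[1,0,0,0,0,0,-9.5],[1,0,0,0,0,0,-9.5],[1,0,0,0,0,0,-9.5],[1,0,0,0,0,0,0]]'
python3 - <<'E'
from h import *
s=sense();print(s['tcp_pos'],rot(s).as_matrix().round(3)[:,0],s['opening'],rel([441.5,-5.1,36]));
read_camera('wrist')
print([np.round(proj('wrist',[441.5,-5.1,88]))],[ (np.round(r['point'],1),r['p']) for r in spot_point('wrist','planter')[:2]])
E
```

```text
clock: 6.05
tcp_pos: [441.4, -5.3, 249.7]
orientation: [-0.0, 0.955, -0.297, -0.0]
ft_force: [0.8, -0.5, -0.6]
opening: 91.6
[441.43348234  -5.28957185 249.65996286] [ 0.823 -0.568 -0.   ] 91.57334546741079 [ 1.54506168e-05 -1.77106517e-02  2.13659984e+01]
[array([272., 192.])] [(array([440.1, -11.2,  -5.6]), 0.74)]
```

```bash
python3 -m jog '[[1,0,0.2,5,0,0,0],[1,0,0,5,0,0,0],[1,0,0,4,0,0,0],[1,0,0,4,0,0,0],[1,0,0,3.3,0,0,0]]'
python3 -m jog '[[1,0,0,0,0,0,0],[-1,0,0,0,0,0,0],[-1,0,0,0,0,0,0],[-1,0,0,0,0,0,0],[-1,0,0,0,0,0,0]]'
python3 -m jog '[[-1,0,0,0,0,0,0],[-1,0,0,0,0,0,0],[-1,0,0,0,0,0,0],[-1,0,0,-1,0,0,0],[-1,0,0,-1,0,0,0]]'
```

```text
clock: 6.78
tcp_pos: [440.0, -7.1, 35.2]
orientation: [0.0, 0.954, -0.298, -0.0]
ft_force: [0.3, 0.0, -0.4]
opening: 91.7
clock: 7.4
tcp_pos: [441.2, -7.2, 37.7]
orientation: [0.0, 0.955, -0.297, 0.001]
ft_force: [-2.3, 0.2, 7.4]
opening: 65.6
clock: 8.02
tcp_pos: [439.9, -7.0, 57.2]
orientation: [0.0, 0.955, -0.297, -0.0]
ft_force: [-0.5, -0.1, -4.1]
opening: 65.2
```

The opening of 65 mm means the jaws hold the rim, not the 58 mm body. I'll set it back down, go about 9 mm lower and grip again.

```bash
python3 -m jog '[[-1,0,0,1,0,0,0],[-1,0,0,1,0,0,0],[-1,0,0,0,0,0,0],[1,0,0,0,0,0,0],[1,0,0,0,0,0,0]]'
python3 -m jog '[[1,0,0,0,0,0,0],[1,0,0,0.5,0,0,0],[1,0,0,0.4,0,0,0],[1,0,0,0,0,0,0],[-1,0,0,0,0,0,0]]'
python3 -m jog '[[-1,0,0,0,0,0,0],[-1,0,0,0,0,0,0],[-1,0,0,0,0,0,0],[-1,0,0,0,0,0,0],[-1,0,0,0,0,0,0]]'
python3 -c "
from h import *
s=sense();print(s['tcp_pos'],s['opening']);save('wrist','w3.png')"
```

```text
clock: 8.65
tcp_pos: [440.3, -6.8, 36.4]
orientation: [-0.0, 0.955, -0.297, -0.0]
ft_force: [-0.1, 0.3, -0.1]
opening: 80.8
clock: 9.28
tcp_pos: [440.3, -6.9, 27.7]
orientation: [-0.0, 0.955, -0.297, -0.0]
ft_force: [-0.4, 0.5, 0.1]
opening: 86.1
clock: 9.9
tcp_pos: [440.3, -6.9, 27.8]
orientation: [0.0, 0.955, -0.297, 0.0]
ft_force: [-0.2, 0.1, 0.7]
opening: 61.1
[440.34558061  -6.94866064  27.79474634] 61.051600138454205
```

View pics/w3.png

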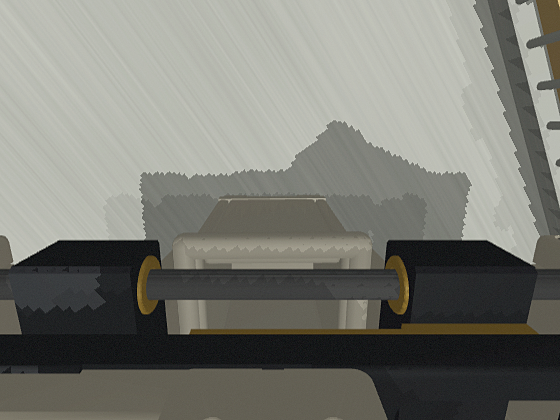

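```bash
python3 -m jog '[[-1,0,0,0,0,0,0],[-1,0,0,0,0,0,0],[-1,0,0,-0.5,0,0,0],[-1,0,0,-1,0,0,0],[-1,0,0,-1,0,0,0]]'
```

```text
clock: 10.58
tcp_pos: [440.2, -6.9, 53.3]
orientation: [-0.0, 0.955, -0.297, -0.0]
ft_force: [-0.1, -0.1, -3.2]
opening: 61.1
```

```bash
python3 -m jog '[[-1,0,0,-2,0,0,0],[-1,0,0,-2.5,0,0,0],[-1,0,0,-2.5,0,0,0],[-1,-1,-1.5,0,0,0,0],[-1,-2,-3.2,0,0,0,0]]'
python3 -m jog '[[-1,-2,-3.2,0,0,0,0],[-1,-2,-3.2,0,0,0,0],[-1,-2,-3.2,0,0,0,0],[-1,-2,-3.2,0,0,0,0],[-1,-2,-3.2,0,0,0,0]]'
python3 -m jog '[[-1,-2,-3.2,0,0,0,0],[-1,-2,-3.2,0,0,0,0],[-1,-2,-3,0,0,0,0],[-1,-1.5,-1.5,0,0,0,0],[-1,0,0,0,0,0,0]]'
python3 - <<'E'
from h import *
s=sense();print(s['opening'],rel([451.5,371.5,0]));save('top','t4.png')
for n in ('board','planter'):
  for r in spot_point('top',n)[:3]: print(n,np.round(r['point'],1),r['p'])
E
```

```text
clock: 11.2
tcp_pos: [442.6, 47.3, 123.6]
orientation: [0.001, 0.954, -0.299, 0.001]
ft_force: [-0.3, 0.5, -4.9]
opening: 61.0
clock: 11.82
tcp_pos: [450.4, 238.2, 123.3]
orientation: [0.0, 0.955, -0.297, 0.0]
ft_force: [1.3, -0.0, -4.4]
opening: 61.4
clock: 12.45
tcp_pos: [449.2, 371.8, 123.3]
orientation: [-0.001, 0.955, -0.295, -0.001]
ft_force: [-0.5, -0.4, -3.7]
opening: 60.9
60.86306868588993 [ 0.22567812 -0.09207757 12.33298151]
board [451.2 371.8  -0.5] 0.85
board [404.3 627.2   0.8] 0.79
board [197.9 336.   -5.8] 0.77
planter [449.8 372.9  92.8] 0.49
planter [606.   97.7 152.2] 0.19
```

View pics/t4.png

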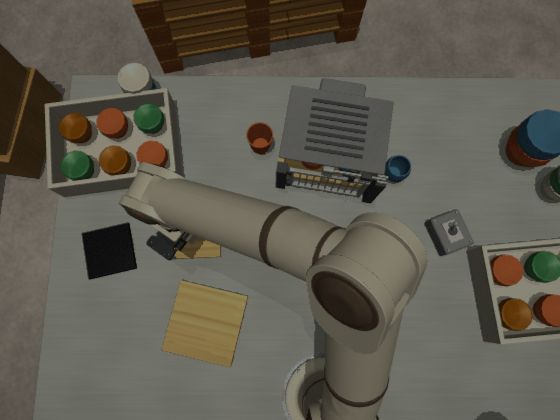

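The planter is held over the smaller wooden board (about (197,235)), and the toggle has visibly gone over at (452,228). Lowering gently.

```bash
python3 -m jog '[[-1,0.2,0,2.5,0,0,0],[-1,0,0,2.5,0,0,0],[-1,0,0,2,0,0,0],[-1,0,0,0.8,0,0,0],[-1,0,0,0.2,0,0,0]]'
python3 -m jog '[[-1,0,0,0.1,0,0,0],[-1,0,0,0.1,0,0,0],[-1,0,0,0.1,0,0,0],[-1,0,0,0,0,0,0]]'
```

```text
clock: 13.22
tcp_pos: [452.2, 368.2, 42.5]
orientation: [0.0, 0.955, -0.297, -0.0]
ft_force: [1.4, -0.8, -3.9]
opening: 61.1
clock: 13.72
tcp_pos: [452.3, 368.5, 39.9]
orientation: [-0.0, 0.955, -0.297, 0.0]
ft_force: [-0.1, 0.7, -3.5]
opening: 60.8
```

```bash
python3 -m jog '[[-1,0,0,0.1,0,0,0],[-1,0,0,0,0,0,0],[-1,0,0,0,0,0,0]]'; python3 -m jog '[[-1,0,0,0.1,0,0,0],[-1,0,0,0,0,0,0],[-1,0,0,0,0,0,0]]'
```

```text
clock: 14.1
tcp_pos: [452.4, 368.7, 39.9]
orientation: [-0.0, 0.955, -0.297, 0.001]
ft_force: [-1.6, -2.5, 4.1]
opening: 61.0
clock: 14.48
tcp_pos: [452.5, 369.0, 39.8]
orientation: [-0.0, 0.955, -0.297, 0.001]
ft_force: [-4.4, -4.4, 13.3]
opening: 60.8
```

Seated (upward force 13 N, height as expected). Release and rise.

```bash
python3 -m jog '[[-1,0,0,-0.1,0,0,0],[1,0,0,0,0,0,0],[1,0,0,0,0,0,0],[1,0,0,0,0,0,0],[1,0,0,0,0,0,0]]'
python3 -m jog '[[1,0,0,0,0,0,0],[1,0,0,-2,0,0,0],[1,0,0,-3,0,0,0],[1,0,0,-4,0,0,0],[1,0,0,-5,0,0,0]]'
python3 -m jog '[[1,0,0,-6,0,0,-8],[1,0,0,-6,0,0,-8],[1,0,0,0,0,0,-9],[1,0,0,0,0,0,0]]'
python3 - <<'E'
from h import *
s=sense();print(s['opening'],s['joint_positions'],rot(s).as_matrix()[:,0].round(3),rel([583,-38,300])); save('wrist','w5.png');read_camera('top')
for r in spot_point('top','planter')[:3]: print(np.round(r['point'],1),r['p'])
E
```

```text
clock: 15.1
tcp_pos: [452.2, 368.4, 38.6]
orientation: [0.0, 0.955, -0.297, -0.0]
ft_force: [0.2, -0.7, 0.4]
opening: 91.4
clock: 15.72
tcp_pos: [451.7, 368.2, 180.7]
orientation: [0.0, 0.955, -0.297, -0.0]
ft_force: [0.3, 0.5, -0.1]
opening: 91.9
clock: 16.23
tcp_pos: [452.2, 368.5, 300.4]
orientation: [-0.0, 0.996, -0.084, 0.001]
ft_force: [-0.1, 0.4, -0.7]
opening: 91.8
91.7751964859104 [ 0.00414174  0.44383785 -0.98470972  1.62556157  0.38393245  1.27850134
 -1.21537227] [ 0.986 -0.167  0.002] [1.96736430e+01 3.79055629e+01 2.92674773e-02]
[448.4 369.2  11. ] 0.69
[ 384.6 -125.4    3. ] 0.44
```

```bash
python3 -m jog '[[0,1.2,2.4,0,0,0,0],[0,2.5,4.8,0,0,0,0],[0,2.5,4.8,0,0,0,0],[0,2.5,4.8,0,0,0,0],[0,2.5,4.8,0,0,0,0]]'
python3 -m jog '[[0,2.5,4.8,0,0,0,0],[0,2.5,4.8,0,0,0,0],[0,2.5,4.5,0,0,0,0],[0,1,2.2,0,0,0,0],[0,0,0,0,0,0,0]]'
python3 - <<'E'
from h import *
s=sense();print(s['tcp_pos'],s['opening'],s['joint_positions'].round(2)); save('wrist','w6.png')
for n in ('gate_hinge','thumb_lever','latch_nose'):
  for r in spot_point('wrist',n)[:2]: print(n,np.round(r['point'],1),r['p'],np.round(proj('wrist',r['point'])))
E
```

```text
clock: 17.0
tcp_pos: [526.8, 135.1, 298.1]
orientation: [0.0, 0.996, -0.084, -0.001]
ft_force: [0.1, 0.6, -0.2]
opening: 47.9
clock: 17.62
tcp_pos: [583.5, -39.5, 297.8]
orientation: [-0.0, 0.996, -0.085, -0.001]
ft_force: [0.1, 1.4, 0.3]
opening: 46.1
[583.51073476 -39.46664768 297.79969263] 46.108771930304734 [ 0.71  0.43 -0.91  1.62  0.35  1.27 -0.44]
gate_hinge [607.7  99.4 155.1] 0.98 [275.  37.]
thumb_lever [591.9  -2.5 198.1] 0.82 [277. 167.]
latch_nose [ 569.3 -138.9  195.1] 0.73 [276. 318.]
latch_nose [591.6   1.2 196. ] 0.47 [276. 162.]
```

View pics/w6.png

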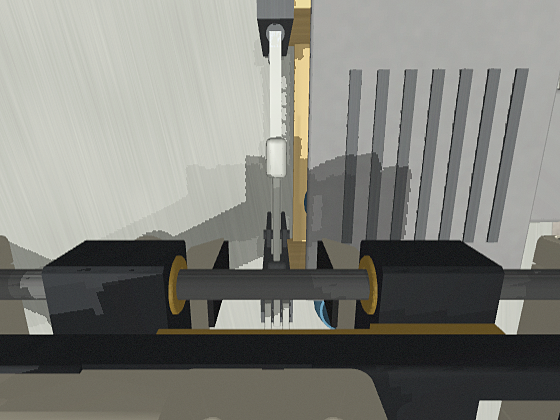

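Run:
```python
from h import *
p=pix2('wrist',276.5,157.5,211); print(p, pix2('wrist',275,35,160)); print(rel([p[0],p[1],182]))
```

```text
[592.9962246    6.32408479 211.        ] [607.50390563 100.07318069 160.        ]
[ 0.2920348  -4.23558917 11.69746404]
```

```bash
python3 -m jog '[[0,0.2,-3.8,0,0,0,0],[0,0,0,0,0,0,0],[0,0,0,4,0,0,0],[0,0,0,3,0,0,0],[0,0,0,0,0,0,0]]'
python3 - <<'E'
from h import *
s=sense();print(s['tcp_pos'],rel([591.5,2,182]),rot(s).as_matrix()[:,0].round(3))
E
```

```text
clock: 18.45
tcp_pos: [590.0, -0.5, 226.7]
orientation: [0.0, 0.997, -0.082, -0.002]
ft_force: [0.5, 0.1, -0.0]
opening: 45.7
[ 5.89962375e+02 -4.87916379e-01  2.26738662e+02] [ 0.13150975 -0.2744981   4.47307221] [ 0.986 -0.164 -0.005]
```

```bash
python3 -m jog '[[0,0.1,-0.3,1.5,0,0,0],[0,0,0,1.5,0,0,0],[0,0,0,1.4,0,0,0],[0,0,0,0,0,0,0],[-1,0,0,0,0,0,0]]'
python3 -m jog '[[-1,0,0,0,0,0,0],[-1,0,0,0,0,0,0],[-1,0,0,0,0,0,0]]'
```

```text
clock: 19.08
tcp_pos: [593.7, 2.1, 184.9]
orientation: [-0.0, 0.997, -0.083, 0.0]
ft_force: [0.4, -0.4, 0.5]
opening: 39.5
clock: 19.45
tcp_pos: [593.2, 2.1, 185.0]
orientation: [0.0, 0.997, -0.083, -0.0]
ft_force: [-1.6, 0.5, 1.1]
opening: 15.7
```

```bash
python3 -m jog '[[-1,0,0,0.6,0,0,0],[-1,0,0.1,0.6,0,0,0],[-1,0,0.1,0.5,0,0,0],[-1,0,0,0,0,0,0],[-1,0,0,0,0,0,0]]'
python3 - <<'E'
from h import *
s=sense();print(s['tcp_pos'],s['ft_force'],s['opening'])
read_camera('scene');print([(np.round(r['point'],1),r['p']) for r in spot_point('scene','latch_nose')[:2]])
read_camera('top');print([(np.round(r['point'],1),r['p']) for r in spot_point('top','latch_nose')[:2]])
E
```

```text
clock: 20.08
tcp_pos: [593.2, 1.6, 168.1]
orientation: [-0.001, 0.997, -0.082, 0.0]
ft_force: [-1.5, 4.0, 3.8]
opening: 15.9
[593.15887878   1.57850892 168.14044375] [-1.45927685  4.01302601  3.77094268] 15.856338241080115
[(array([ 565.8, -142.5,  213.5]), 0.75)]
[]
```

```bash
python3 -m jog '[[-1,-0.52,-0.014,0,0,0,3],[-1,-1.04,-0.054,0,0,0,6],[-1,-1.04,-0.054,0,0,0,6],[-1,-1.04,-0.054,0,0,0,6],[-1,0,0,0,0,0,0]]'
python3 - <<'E'
from h import *
s=sense();d=s['tcp_pos'][:2]-np.array([607,100]);x=rot(s).as_matrix()[:,0];print(d,np.linalg.norm(d),'gate',np.degrees(np.arctan2(-d[0],-d[1])),'yaw',np.degrees(np.arctan2(x[1],x[0])),s['ft_force'],s['opening'],s['joint_positions'].round(2))
E
```

```text
clock: 20.9
tcp_pos: [559.4, 13.7, 168.3]
orientation: [-0.001, 0.965, -0.263, 0.001]
ft_force: [2.0, 3.9, 1.7]
opening: 15.8
[-47.5850661  -86.32872419] 98.57477941536185 gate 28.863896637104588 yaw -30.463355710585798 [2.03346218 3.90630739 1.7163198 ] 15.777754571684577 [ 0.53  0.49 -0.78  1.83  0.4   0.99 -0.94]
```

```bash
python3 -m jog '[[-1,-1.04,-0.054,0,0,0,6],[-1,-1.04,-0.054,0,0,0,6],[-1,-1.04,-0.054,0,0,0,6],[-1,-1.04,-0.054,0,0,0,6],[-1,-1.04,-0.054,0,0,0,6]]'
python3 -m jog '[[-1,-1.04,-0.054,0,0,0,6],[-1,-1.04,-0.054,0,0,0,6],[-1,-1.04,-0.054,0,0,0,6],[-1,-1.04,-0.054,0,0,0,6],[-1,-1.04,-0.054,0,0,0,6]]'
python3 -m jog '[[-1,-1.04,-0.054,0,0,0,6],[-1,-0.52,-0.014,0,0,0,3],[-1,0,0,0,0,0,0],[-1,0,0,0,0,0,0],[-1,0,0,0,0,0,0]]'
python3 - <<'E'
from h import *
s=sense();d=s['tcp_pos'][:2]-np.array([607,100]);x=rot(s).as_matrix()[:,0];print(d,np.linalg.norm(d),'gate',np.degrees(np.arctan2(-d[0],-d[1])),'yaw',np.degrees(np.arctan2(x[1],x[0])),s['ft_force'],s['opening'],s['joint_positions'].round(2))
E
```

```text
clock: 21.52
tcp_pos: [523.2, 49.6, 168.0]
orientation: [-0.0, 0.863, -0.505, 0.0]
ft_force: [-0.8, 3.4, 3.4]
opening: 16.0
clock: 22.15
tcp_pos: [509.6, 99.5, 167.8]
orientation: [-0.0, -0.703, 0.711, 0.0]
ft_force: [-2.8, 3.2, 4.4]
opening: 15.5
clock: 22.78
tcp_pos: [510.9, 115.2, 167.8]
orientation: [-0.0, -0.647, 0.763, 0.001]
ft_force: [-3.6, 4.0, 5.4]
opening: 16.0
[-96.14865658  15.2450971 ] 97.34976706020224 gate 99.00967644655611 yaw -99.39393392741773 [-3.59725203  4.01096485  5.35521599] 15.982554184157838 [ 0.2   0.37 -0.57  1.92  0.25  0.92 -2.22]
```

The gate stands at about 90°. I'll let the lever rise back before releasing it, then clear off.

```bash
python3 -m jog '[[-1,0,-0.1,-0.6,0,0,0],[-1,0,-0.1,-0.6,0,0,0],[-1,0,0,-0.5,0,0,0],[-1,0,0,0,0,0,0],[0,0,0,0,0,0,0]]'
python3 -m jog '[[0,0,0,0,0,0,0],[0,0,0,0,0,0,0],[0,0,0,0,0,0,0],[0,0,0,-2,0,0,0],[0,0,0,-3,0,0,0]]'
python3 -m jog '[[0,0,0,-4,0,0,0],[0,0,0,-4,0,0,0],[0,0,0,0,0,0,0],[0,0,0,0,0,0,0]]'
python3 - <<'E'
from h import *
s=sense();print(s['tcp_pos'],s['opening'],s['ft_force'],s['clock']); save('scene','s7.png');read_camera('top');read_camera('wrist')
for c in ('scene','top','wrist'):
 for n in ('gate_hinge','thumb_lever','latch_nose','toggle_tip','planter','bowl_front','pot_left','pot_right'):
  for r in spot_point(c,n)[:1]: print(c,n,np.round(r['point'],1),round(r['p'],2))
E
```

```text
clock: 23.4
tcp_pos: [513.9, 113.1, 184.8]
orientation: [-0.0, -0.646, 0.764, -0.001]
ft_force: [0.6, -0.8, -0.7]
opening: 21.9
clock: 24.02
tcp_pos: [512.7, 113.9, 234.5]
orientation: [-0.001, -0.646, 0.763, 0.001]
ft_force: [-0.3, -0.2, 0.3]
opening: 46.0
clock: 24.52
tcp_pos: [513.2, 113.9, 314.3]
orientation: [-0.0, -0.646, 0.763, -0.0]
ft_force: [-0.2, -0.4, -1.7]
opening: 46.0
[513.16805996 113.92506454 314.30813685] 46.0488552216505 [-0.20465789 -0.36918298 -1.65413709] 24.525
scene gate_hinge [608.5 101.9 155.6] 0.74
scene thumb_lever [512.2 118.3 201.4] 0.82
scene latch_nose [364.4 131.4 196.4] 0.57
scene toggle_tip [ 472.4 -360.3   97.8] 0.45
scene planter [451.8 370.3  11.5] 0.67
scene bowl_front [ 388.3 -126.2   -1.4] 0.74
scene pot_left [ 7.363e+02  1.862e+02 -6.000e-01] 0.84
scene pot_right [ 6.469e+02 -2.198e+02 -6.000e-01] 0.6
top thumb_lever [451.9 370.8   0.6] 0.71
top latch_nose [368.4 138.1 194.3] 0.58
top toggle_tip [ 473.5 -361.9   97.1] 0.37
top planter [452.5 367.9   9.4] 0.63
top pot_left [732.9 186.4   1.4] 0.6
top pot_right [ 6.465e+02 -2.188e+02 -4.000e-01] 0.81
wrist gate_hinge [608.1  95.  154.7] 0.97
wrist thumb_lever [506.5 114.3 195.6] 0.65
wrist planter [455.2 368.3  -3.2] 0.63
wrist bowl_front [ 384.4 -124.3   -3.6] 0.61
wrist pot_left [729.8 184.6  -1.6] 0.67
```

View pics/s7.png

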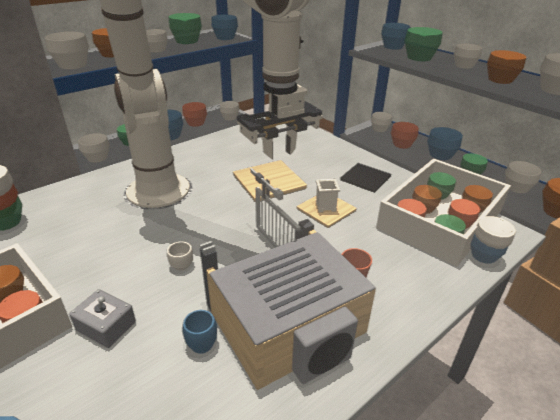

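The picture shows the gate square to the cabinet at about (280,215), the latch level, the planter upright on the board at (327,197), the other pots in place, and the gripper free of everything. Handing in.

```bash
python3 -c "
from cell import *
print(hand_in())"
```

```text
the job is handed in; nothing more can be done
None
```

The job is done and handed in at about 25 s on the clock; hand-in reports no verdict. I flipped the toggle first, then set the planter on the smaller wooden board, lifted the latch by pinching and pressing the lever, swung the gate open about 90°, and let the latch drop.

**Last checks** (camera estimates, good to about 4 mm):
- **Toggle:** its tip is at (473, -361, 98), on the off side.
- **Gate:** about 1.57 rad open, worked out from the tool position just before release; the last picture shows it still square to the cabinet.
- **Latch:** the nose is at z ≈ 195, so the bar is back to level.
- **Planter:** its centre is at about (452, 369, 10), within about 3 mm of the board's centre, and it looks upright in the picture.
- **Other pots:** all three are within a few mm of their starting positions.
- **Robot:** the gripper is clear of everything.

**What didn't go as expected:**
- **First planter grasp:** it caught the rim (65 mm). I lifted the planter about 20 mm, set it back down and gripped again about 9 mm lower.
- **Second grasp:** it read 61 mm rather than 58 mm, but held firmly.
- **False reading:** one low-confidence network report in the last top view put the thumb lever on the planter. I ignored it; the scene and wrist views agree on the lever's real position.

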